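# Dispense one sample dish and nudge it onto the green mat

## Task

Press the red plunger of the dish dispenser all the way down once and let it come back up, so that a single blue-lidded dish slides out onto the bench. Then push that dish along the bench with the fingertips until it lies wholly on the green mat. Do not pick it up, leave the other dishes in the dispenser, and leave everything else on the bench where it stands.

Things in the scene. Friction and masses are not known exactly. Their poses are not given: they have to be found in the camera images.
- dispenser: White dish dispenser fixed to the bench, 55 mm wide, x from -26 to +92 mm. Origin on the bench under the centre of the clear magazine (48 x 55 mm, 50 mm high, open top) that holds three stacked dishes; -x points out of the dispensing slot in its front, +x to the 35 mm high rear body with the plunger.
- plunger_top (a point): Centre of the flat top of the red plunger knob, a disc of 36 mm diameter, 10 mm thick, standing on a steel rod 58 mm behind the dispenser's origin; 80 mm above the bench when up. It is pressed straight down.
- plunger (a joint): Travel of the plunger in m: 0 = up, 0.025 = fully down at its stop. A spring pushes it up: 2 N at the top, 6 N at the bottom, and a damper adds about 1 N when it is pressed at 0.05 m/s. A full press drives a steel tongue out of the slot, which pushes out the lowest dish; it goes back as the plunger rises, and the next dish drops down.
- outlet (a point): Fixed point 55 mm in front of the dispenser's origin, 6 mm above the bench: about where the centre of a dish comes to lie when it has been pushed out.
- dish_a_center (a point): Centre of the lowest dish in the dispenser, the one to be dispensed: a closed flat round dish with white base and blue lid, 40 mm diameter, 12 mm high, about 25 g; the point is half-way up, 6 mm above the bench. It lies upright on the bench and slides freely.
- dish_b_center (a point): Centre of the second, like dish above it in the magazine; to stay in the dispenser.
- dish_c_center (a point): Centre of the third, topmost like dish in the magazine; to stay in the dispenser.
- green_mat: Thin flat round green mat on the bench (its thickness does not obstruct sliding), 84 mm diameter, to one side of the dispenser's outlet; the origin is its centre. The dish goes here.
- orange_mat: The same mat in orange, on the other side of the outlet; a red-lidded used dish stands on it. Origin at its centre.
- used_dish_center (a point): Centre of the loose red-lidded used dish (40 mm diameter, 12 mm high) on the orange mat; leave alone.
- amber_bottle: Loose amber bottle, 38 mm diameter, 70 mm high, near the rear of the dispenser; origin under its centre. Leave alone.
- specimen_jar: Loose clear jar with yellow lid, 48 mm diameter, 60 mm high, near the rear of the dispenser; origin under its centre. Leave alone.
- slide_box: Loose blue box, 35 x 80 x 30 mm (x, y, z), between the outlet and the robot; origin under its centre. Leave alone.
- pipette: Loose white pipette lying on the bench to the left, about 225 mm long along its x, 24 mm wide, 22 mm high; origin under the middle of its thick part, the thin end to +x. Leave alone.
- beaker: Loose clear beaker, 60 mm diameter, 70 mm high, at the back on the left; origin under its centre. Leave alone.
- tube_rack: Green rack with capped tubes, 70 x 160 mm, 89 mm high over the caps, fixed at the right; origin under its centre.
Things that resemble listed ones, but are neither listed nor needed, are in the scene too. There is more than one size of the dispenser; the job needs the middle-sized.

How it is judged:
On the way, in this order (a step that is already met when the one before it is completed fails the run):
1. the plunger is pressed fully down (at least 22 of 25 mm) (value of joint plunger above 0.022 m), for 0.05 s.
2. the plunger is back up and the lowest dish lies out in front of the dispenser (value of joint plunger below 0.003 m and x of dish_a_center in the frame of dispenser below -0.046 m), for 0.1 s.
At the end, for the whole second after the job is handed in: The dispensed dish lies flat, lid up and still, wholly on the green mat (its centre within 22 mm of the mat's centre), the plunger is up, and the other two dishes are still in the dispenser (horizontal distance between dish_a_center and green_mat below 0.0225 m and height (world z) of dish_a_center below 0.009 m and angle between dish_a_center's own z axis and vertical below 0.1 rad and linear speed of dish_a below 0.01 m/s and value of joint plunger below 0.003 m and x of each of dish_b_center, dish_c_center in the frame of dispenser above -0.012 m); the robot touches nothing.
It fails at once if the dispensed dish is lifted off the bench (by more than 8 mm) or tipped over (height (world z) of dish_a_center above 0.014 m or angle between dish_a_center's own z axis and vertical above 0.5 rad).
It fails at once if a second dish is pushed out of the dispenser or a dish is taken out of the top (not (x of dish_b_center in the frame of dispenser above -0.012 m) or not (x of dish_c_center in the frame of dispenser above -0.012 m) or height (world z) of dish_b_center above 0.026 m or height (world z) of dish_c_center above 0.038 m).
It fails at once if something else on the bench (red-lidded dish, bottle, jar, slide box, pipette, beaker) is moved more than 10 mm or tipped (distance of any of amber_bottle, specimen_jar, slide_box, pipette, beaker, used_dish_center from where it was at the start of the episode above 0.01 m or angle between any of amber_bottle, specimen_jar, slide_box, pipette, beaker, used_dish_center's own z axis and vertical above 0.3 rad).
It also fails if it takes over 45 s, if anything falls off the work surface, if the arm or the gripper's body presses on something with over 40 N, if the wrist force passes 120 N, or if a joint passes its speed limit or range.

## Robot

A 6-joint arm with a two-finger parallel gripper is mounted at the origin on the work surface. World frame = base frame: x ahead of the robot, y to its left, z up, the work surface at z = 0. Lengths are in m, angles in rad, forces in N, time in s.
With the tool pointing down it reaches from about 0.225 to 0.875 m from the base axis. Payload 3.4 kg.
Tool frame: the origin (TCP) lies on the centre line of the jaws, within the pads' length; the fingertips stand 14 mm ahead of it and the grasp point (between the pads) lies 5 mm behind it; z points along the fingers, y is the direction in which the jaws open and shut (so a half turn about z gives the same grasp; the last joint's range is limited). The gripper opens to 85 mm and grips with 20 to 120 N. Pads are 22 mm wide; open, the fingers measure 114 mm over their backs; the gripper's body (76 mm by 85 mm) begins 54 mm behind the grasp point. The pads swing forward as they close: fully open they stand 13 mm farther back than shut.
Start: joints at [-1.42, 0.276, 1.505, -0, 1.361, -0.121], TCP at [0.154, -0.554, 0.245] pointing down, gripper open.
Joint ranges: [-2.89, 2.89], [-0.75, 2.08], [0.22, 2.7], [-1.18, 4.32], [0.11, 2.71], [-2.7, 2.7]. Speed limits (rad/s): [2.57, 2.57, 3.14, 3.14, 3.14, 3.14].

## Interface

Orientations are given as a rotation vector (axis times angle).
In Python, from plant import get_obs, read_camera, sign_off gives the robot as it stands.
- The arm moves only by the shell command python3 -m jog 'ROWS' [OPENING]. ROWS is JSON, a list of rows, each an object of numbers: "tx", "ty", "tz": the shift along the tool's x, y, z scaled (see below); "spin": the turn about the tool's z scaled (see below). In form: [{"tx": .., "ty": .., "tz": .., "spin": ..}, ...]. A call has exactly 10 rows; each row shifts and turns the commanded pose from where the row before left it, along the tool's axes as they then stand; what a row does not reach is not made up. The controller multiplies each number of a shift by 0.08 m and each number of a turn by pi/2 rad. A row lasts 1/12 s, in which the tool goes at most 41.7 mm and 7.16 degrees, less where a joint would pass 70% of its speed; a pose out of reach is approached as far as the arm can. A call with a number of a shift or a turn outside -1 to 1 is refused whole. A call with a gripper value outside its range is refused whole. OPENING is the gripper's target within -1 to 1 (fully open at 1, half-way at 0, shut at -1), set as the call begins (- or left out, the last holds). The fingers move at their own pace and stop on an object; the grip force is fixed at half the most. Time passes only in rows, so rows that do not move let the fingers close, or fill a call up. It gives the time, the measured TCP pose, the force and the opening at its end, in the units of the state.
- get_obs(): the state, without advancing time (a new reading comes with each control period).
- read_camera(name): name is "scene" or "top" or "wrist"; returns a dict with "pixels" (400x640x3 uint8, blue, green, red), "intrinsics" (3x3 intrinsics, pixels), "T" (4x4, takes a point from camera to world coordinates). Camera axes: x right, y up, looking along -z (the intrinsics and any distortion apply to the point x, -y, -z); pixel columns grow to the right and rows downward; lengths in m; the calibration is good to about 2 mm. The wrist camera is an equidistant fisheye: a pixel r from the principal point sees the ray r / f radians off the axis. A picture is of the moment at which its call begins. There is no depth.
- sign_off(): hands the job in, once; it reports no verdict.
The state is a dict: "t": time; "qpos": joint angles; "dq": joint speeds; "joint_efforts": joint torques, N m; "tool_pos": TCP position; "ee_rot": TCP orientation; "contact_force": force on the tool from outside, world axes, zero at the start; "ft_torque": the same for the moment, N m; "opening": finger opening in m.
Only numpy, scipy, OpenCV 4.12 (cv2) and the standard library are available. Lean on these libraries where they do the work, as an engineer would, in place of code of your own. Each camera call takes 0.05 s, during which the arm holds its last target.

## Working session

There is one attempt and no reset: what is moved stays moved. The work goes in short steps, Python scripts to look and compute and a shell command to move; the robot and the scene stay as the last step left them, time stands still between calls to the robot, and variables do not carry over. Pictures are saved under pics/ and viewed, and the job is handed in when it is done.

```bash
ls; mkdir -p pics; python3 - <<'E'
from plant import get_obs, read_camera
import cv2
print(get_obs())
for n in("scene","top","wrist"):
    c=read_camera(n); cv2.imwrite(f"pics/{n}0.png",c["pixels"]); print(n,c["intrinsics"],c["T"])
E
```

```text
pics
{'t': 0.0, 'qpos': array([-1.42000192e+00,  2.76570355e-01,  1.50617291e+00, -2.11006224e-06,
        1.36069017e+00, -1.21009070e-01]), 'dq': array([ 6.46245974e-05, -5.68676847e-04, -8.24210406e-04, -1.00613913e-03,
       -6.29603494e-04,  9.29040376e-04]), 'joint_efforts': array([ 3.55071519e-03, -4.16766322e+01, -2.45805520e+01,  2.79427140e-04,
        1.11280294e-02, -6.83318618e-06]), 'tool_pos': array([ 0.15427982, -0.55337375,  0.24443789]), 'ee_rot': array([-3.11080212e+00, -4.25386198e-01,  4.62740487e-05]), 'contact_force': array([-0.21377946, -0.18614316, -0.52166676]), 'ft_torque': array([ 0.00798019, -0.04930734, -0.03572468]), 'opening': 0.08550549457923964}
scene [[433.5480155    0.         318.90196097]
 [  0.         433.5480155  196.54646319]
 [  0.           0.           1.        ]] [[ 0.05397573 -0.7411945   0.66911683  1.34576828]
 [ 0.99838255  0.02807471 -0.04943771 -0.05604931]
 [ 0.01785769  0.67070301  0.74151101  0.95506585]
 [ 0.          0.          0.          1.        ]]
top [[369.61619997   0.         316.94387586]
 [  0.         369.61619997 200.40939345]
 [  0.           0.           1.        ]] [[-1.25601754e-02  9.98109605e-01 -6.01619274e-02  5.08656359e-01]
 [-9.99920484e-01 -1.26051517e-02 -3.68111983e-04  2.10137170e-02]
 [-1.12576633e-03  6.01525200e-02  9.98188563e-01  1.04187232e+00]
 [ 0.00000000e+00  0.00000000e+00  0.00000000e+00  1.00000000e+00]]
wrist [[309.70691629   0.         318.15690571]
 [  0.         309.70691629 203.87939188]
 [  0.           0.           1.        ]] [[ 2.68059668e-01  9.10682943e-01  3.14325614e-01  2.36419273e-01]
 [-9.63402303e-01  2.53347860e-01  8.75834666e-02 -5.31207729e-01]
 [ 1.27047502e-04 -3.26299616e-01  9.45266388e-01  3.73989579e-01]
 [ 0.00000000e+00  0.00000000e+00  0.00000000e+00  1.00000000e+00]]
```

View pics/scene0.png

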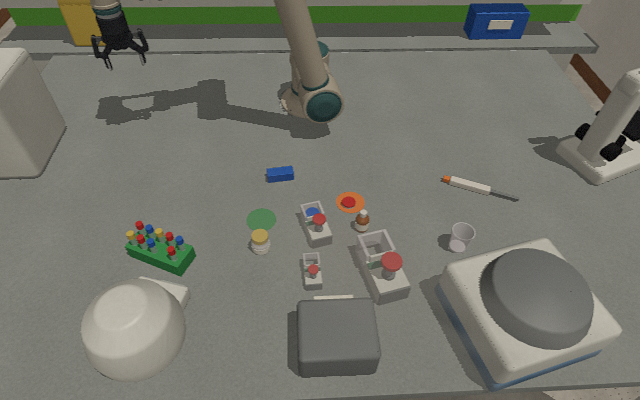

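View pics/top0.png

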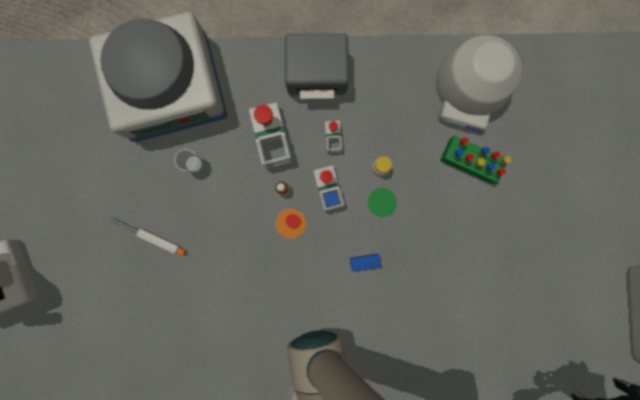

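View pics/wrist0.png

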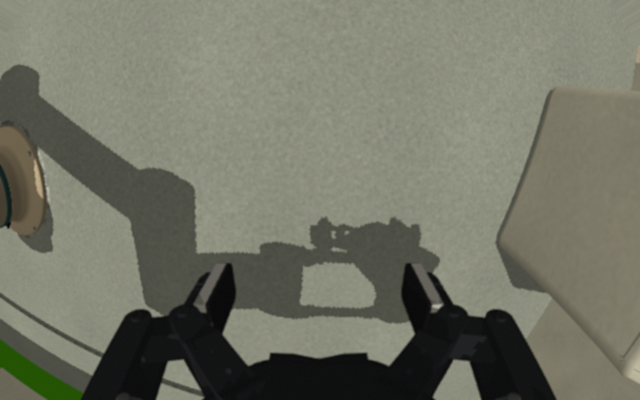

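The top view shows the middle-sized dispenser: knob near (326,177), blue lid near (331,199). The green mat is near (382,203), the orange mat with its red dish at (291,222), the slide box at (366,262), the jar at (383,166) and the bottle at (282,188). Next I'll measure these.

```bash
cat > h.py <<'E'
import numpy as np, cv2
from plant import get_obs, read_camera
def ray(c,u,v,fish=False):
    K=c["intrinsics"];x=(u-K[0,2])/K[0,0];y=(v-K[1,2])/K[1,1]
    if fish:
        r=np.hypot(x,y); s=np.sin(r)/max(r,1e-9); d=np.array([x*s,-y*s,-np.cos(r)])
    else: d=np.array([x,-y,-1.])
    return c["T"][:3,3],c["T"][:3,:3]@d
def onz(c,u,v,z,fish=False):
    o,d=ray(c,u,v,fish); return (o+d*(z-o[2])/d[2])
def blobs(c,lo,hi,amin=15,box=None):
    h=cv2.cvtColor(c["pixels"],cv2.COLOR_BGR2HSV)
    m=cv2.inRange(h,np.array(lo),np.array(hi))
    if lo[0]<5: m|=cv2.inRange(h,np.array([172,lo[1],lo[2]]),np.array([180,hi[1],hi[2]]))
    n,l,s,ce=cv2.connectedComponentsWithStats(m)
    return [(ce[i],s[i]) for i in range(1,n) if s[i][4]>=amin]
E
python3 - <<'E'
from h import *
for cam in("top","scene"):
  c=read_camera(cam)
  for nm,lo,hi,z in(("red",(0,120,80),(8,255,255),.08),("red",(0,120,80),(8,255,255),.012),("blue",(105,120,60),(125,255,255),.036),("blue",(105,120,60),(125,255,255),.03),("green",(50,90,40),(85,255,255),0),("orange",(9,150,100),(20,255,255),0),("yellow",(21,100,100),(32,255,255),.06)):
    for ce,s in blobs(c,lo,hi):
        p=onz(c,*ce,z); 
        if .3<p[0]<.85 and abs(p[1])<.3: print(cam,nm,z,ce.round(1),s,p.round(4))
I=read_camera("top")["pixels"][110:290,230:430]; cv2.imwrite("pics/topz.png",cv2.resize(I,None,fx=3.3,fy=3.3,interpolation=cv2.INTER_CUBIC))
I=read_camera("scene")["pixels"][150:310,220:420]; cv2.imwrite("pics/scz.png",cv2.resize(I,None,fx=3.5,fy=3.5,interpolation=cv2.INTER_CUBIC))
E
```

```text
top red 0.08 [263. 114.] [254 105  19  19 275] [0.7974 0.1612 0.08  ]
top red 0.08 [333.  125.7] [329 121   9  10  62] [ 0.7637 -0.0236  0.08  ]
top red 0.08 [326.1 176.4] [320 171  13  12 119] [ 0.6294 -0.0035  0.08  ]
top red 0.08 [292.3 220.5] [286 214  14  14 159] [0.515  0.0861 0.08  ]
top red 0.012 [263. 114.] [254 105  19  19 275] [0.8179 0.1712 0.012 ]
top red 0.012 [333.  125.7] [329 121   9  10  62] [ 0.7817 -0.0267  0.012 ]
top red 0.012 [326.1 176.4] [320 171  13  12 119] [ 0.6379 -0.0052  0.012 ]
top red 0.012 [292.3 220.5] [286 214  14  14 159] [0.5155 0.0907 0.012 ]
top blue 0.036 [331.1 198.5] [325 192  14  14 152] [ 0.574  -0.0172  0.036 ]
top blue 0.036 [365.2 262.3] [351 254  30  17 381] [ 0.4004 -0.1067  0.036 ]
top blue 0.03 [331.1 198.5] [325 192  14  14 152] [ 0.5744 -0.0175  0.03  ]
top blue 0.03 [365.2 262.3] [351 254  30  17 381] [ 0.3997 -0.1075  0.03  ]
top green 0 [269.2 131.2] [257 128  26   8  56] [0.7713 0.1552 0.    ]
top green 0 [381.8 202. ] [368 188  29  29 660] [ 0.5646 -0.1617  0.    ]
top orange 0 [289.8 223.9] [277 209  28  29 485] [0.5062 0.09
[... 611 characters left out ...]
12 ]
scene red 0.012 [312.7 268.8] [308 264  10  10  72] [ 0.742  -0.0223  0.012 ]
scene blue 0.036 [279.8 173.8] [267 166  27  17 360] [ 0.4202 -0.1068  0.036 ]
scene blue 0.036 [311.6 211.2] [306 208  13   8  74] [ 0.5704 -0.0179  0.036 ]
scene blue 0.03 [279.8 173.8] [267 166  27  17 360] [ 0.4141 -0.1072  0.03  ]
scene blue 0.03 [311.6 211.2] [306 208  13   8  74] [ 0.5654 -0.0177  0.03  ]
scene green 0 [260.5 210.6] [252 209  19   6  44] [ 0.5321 -0.1633  0.    ]
scene orange 0 [350.6 201.8] [337 192  27  21 317] [0.5082 0.0997 0.    ]
scene orange 0 [363.8 219. ] [357 216  12   8  37] [0.5748 0.1308 0.    ]
scene yellow 0.06 [259.4 236.3] [252 229  16  16 215] [ 0.6695 -0.1562  0.06  ]
```

View pics/topz.png

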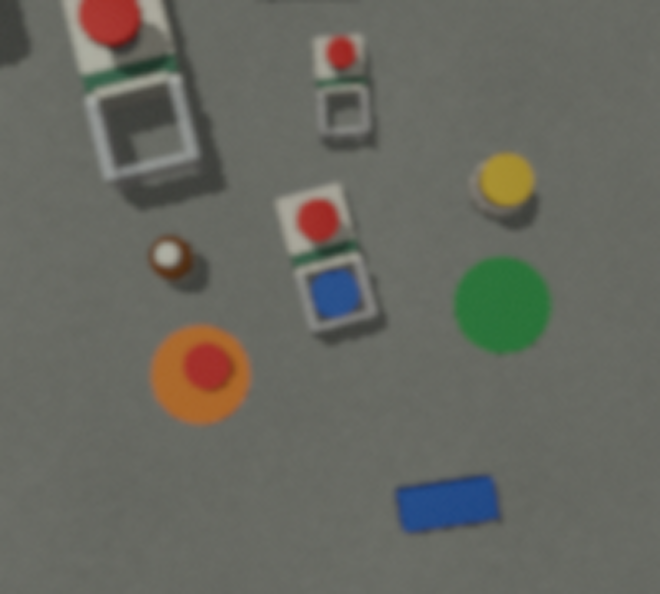

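View pics/scz.png

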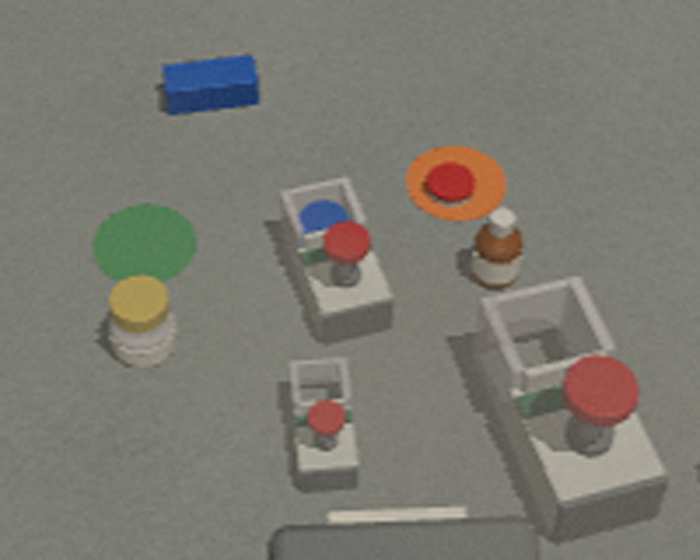

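The two views agree:

| Item | x (m) | y (m) | Height (m) |
|---|---|---|---|
| Knob top | 0.631 | -0.003 | 0.08 |
| Top dish | 0.574 | -0.017 | – |
| Green mat | 0.565 | -0.162 | – |

The knob is 58.8 mm from the dish, against an expected 58. The outlet therefore works out at about (0.521, -0.031). I'll turn the tool first so that its x axis runs against the push direction, closing the fingers as it turns.

```bash
python3 -m jog '[{"tx":0,"ty":0,"tz":0,"spin":-0.079},{"tx":0,"ty":0,"tz":0,"spin":-0.079},{"tx":0,"ty":0,"tz":0,"spin":-0.079},{"tx":0,"ty":0,"tz":0,"spin":-0.079},{"tx":0,"ty":0,"tz":0,"spin":-0.079},{"tx":0,"ty":0,"tz":0,"spin":-0.079},{"tx":0,"ty":0,"tz":0,"spin":-0.079},{"tx":0,"ty":0,"tz":0,"spin":-0.079},{"tx":0,"ty":0,"tz":0,"spin":-0.079},{"tx":0,"ty":0,"tz":0,"spin":-0.079}]' -1
python3 -m jog '[{"tx":0,"ty":0,"tz":0,"spin":-0.079},{"tx":0,"ty":0,"tz":0,"spin":-0.079},{"tx":0,"ty":0,"tz":0,"spin":-0.079},{"tx":0,"ty":0,"tz":0,"spin":0},{"tx":0,"ty":0,"tz":0,"spin":0},{"tx":0,"ty":0,"tz":0,"spin":0},{"tx":0,"ty":0,"tz":0,"spin":0},{"tx":0,"ty":0,"tz":0,"spin":0},{"tx":0,"ty":0,"tz":0,"spin":0},{"tx":0,"ty":0,"tz":0,"spin":0}]'
cat >> h.py <<'E'
from scipy.spatial.transform import Rotation as Ro
def go(x,y,z):
    o=get_obs(); R=Ro.from_rotvec(o["ee_rot"]).as_matrix()
    d=R.T@(np.array([x,y,z])-o["tool_pos"])
    print("t",round(o["t"],2),"tcp",o["tool_pos"].round(4),"toolx",R[:,0].round(3),"z",R[:,2].round(3),"F",o["contact_force"].round(1),"op",round(o["opening"],4),"dtool",d.round(4),"units",(d/.08).round(3),"q",o["qpos"].round(2))
E
python3 -c "
from h import *
go(.631,-.003,.2)"
```

```text
t: 1.18
tool_pos: [0.1544, -0.5539, 0.2453]
ee_rot: [-2.278, -2.163, -0.0]
contact_force: [1.2, -0.7, 1.2]
opening: 0.0003
t: 2.02
tool_pos: [0.1543, -0.5539, 0.2453]
ee_rot: [1.847, 2.541, -0.0]
contact_force: [-0.4, 0.5, -0.9]
opening: -0.0004
t 2.02 tcp [ 0.1543 -0.5539  0.2453] toolx [-0.309  0.951 -0.   ] z [-0. -0. -1.] F [-0.4  0.5 -0.9] op -0.0004 dtool [0.3769 0.6234 0.0453] units [4.711 7.793 0.566] q [-1.42  0.28  1.5  -0.    1.36 -1.73]
```

```bash
python3 -m jog '[{"tx":0.1,"ty":0.2,"tz":0,"spin":0},{"tx":0.2,"ty":0.35,"tz":0,"spin":0},{"tx":0.24,"ty":0.4,"tz":0,"spin":0},{"tx":0.24,"ty":0.4,"tz":0,"spin":0},{"tx":0.24,"ty":0.4,"tz":0,"spin":0},{"tx":0.24,"ty":0.4,"tz":0,"spin":0},{"tx":0.24,"ty":0.4,"tz":0,"spin":0},{"tx":0.24,"ty":0.4,"tz":0,"spin":0},{"tx":0.24,"ty":0.4,"tz":0,"spin":0},{"tx":0.24,"ty":0.4,"tz":0,"spin":0}]'
python3 -m jog '[{"tx":0.24,"ty":0.4,"tz":0,"spin":0},{"tx":0.24,"ty":0.4,"tz":0,"spin":0},{"tx":0.24,"ty":0.4,"tz":0,"spin":0},{"tx":0.24,"ty":0.4,"tz":0,"spin":0},{"tx":0.24,"ty":0.4,"tz":0,"spin":0},{"tx":0.24,"ty":0.4,"tz":0,"spin":0},{"tx":0.24,"ty":0.4,"tz":0,"spin":0},{"tx":0.24,"ty":0.4,"tz":0,"spin":0},{"tx":0.24,"ty":0.4,"tz":0,"spin":0},{"tx":0.1,"ty":0.2,"tz":0,"spin":0}]'
python3 -c "
from h import *
go(.631,-.003,.11)
c=read_camera('wrist');cv2.imwrite('pics/w1.png',c['pixels'])"
```

```text
t: 2.85
tool_pos: [0.3857, -0.2908, 0.2456]
ee_rot: [1.847, 2.54, -0.0]
contact_force: [0.6, -1.0, 0.0]
opening: 0.0006
t: 3.68
tool_pos: [0.6205, -0.0226, 0.245]
ee_rot: [1.843, 2.544, 0.004]
contact_force: [-0.4, 0.0, 0.3]
opening: -0.0
t 3.68 tcp [ 0.6205 -0.0226  0.245 ] toolx [-0.311  0.95   0.001] z [ 0.002  0.002 -1.   ] F [-0.4  0.   0.3] op -0.0 dtool [0.0152 0.0158 0.1351] units [0.19  0.197 1.689] q [-0.15  0.34  1.4   0.    1.39 -0.47]
```

View pics/w1.png

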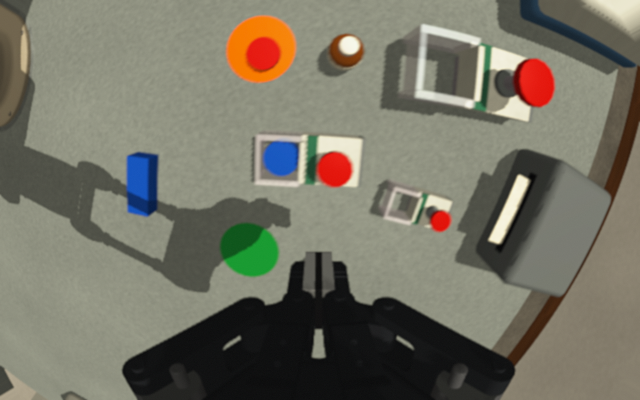

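The wrist view shows the knob at (334,169), the blue lid at (281,158), the green mat at (250,250) and the orange mat at (261,48). I'll cross-check with rays from this view while continuing.

```bash
python3 - <<'E'
from h import *
go(.631,-.003,.11)
c=read_camera("wrist")
go(.631,-.003,.11)
for nm,lo,hi,z in(("red",(0,120,80),(8,255,255),.08),("red",(0,120,80),(8,255,255),.012),("blue",(105,120,60),(125,255,255),.036),("green",(50,90,40),(85,255,255),0)):
    for ce,s in blobs(c,lo,hi,100):
        print(nm,z,ce.round(1),s,onz(c,*ce,z,True).round(4))
E
```

```text
t 3.73 tcp [ 0.6221 -0.0215  0.2447] toolx [-0.312  0.95   0.002] z [ 0.003  0.003 -1.   ] F [2.9 1.4 0.8] op 0.0001 dtool [0.0145 0.0136 0.1348] units [0.182 0.17  1.685] q [-0.15  0.35  1.4   0.    1.39 -0.47]
t 3.78 tcp [ 0.62   -0.0237  0.2447] toolx [-0.312  0.95   0.001] z [ 0.001  0.001 -1.   ] F [-1.1 -0.9  0.3] op 0.0004 dtool [0.0162 0.0168 0.1347] units [0.203 0.209 1.683] q [-0.15  0.34  1.41  0.    1.39 -0.47]
red 0.08 [259.2  54.9] [243  39  34  33 897] [0.5309 0.0846 0.08  ]
red 0.08 [530.9  83.5] [ 510   59   42   50 1622] [0.8079 0.1675 0.08  ]
red 0.08 [329.7 170.8] [ 312  153   37   36 1020] [ 0.6292 -0.0023  0.08  ]
red 0.08 [436.5 222.1] [426 212  22  22 376] [ 0.7576 -0.0183  0.08  ]
red 0.012 [259.2  54.9] [243  39  34  33 897] [0.5158 0.0907 0.012 ]
red 0.012 [530.9  83.5] [ 510   59   42   50 1622] [0.8568 0.1928 0.012 ]
red 0.012 [329.7 170.8] [ 312  153   37   36 1020] [ 0.6369 -0.0162  0.012 ]
red 0.012 [436.5 222.1] [426 212  22  22 376] [ 0.7949 -0.0359  0.012 ]
blue 0.036 [277.  159.3] [259 143  35  35 995] [ 0.5741 -0.0169  0.036 ]
blue 0.036 [138.7 184.4] [ 124  154   31   64 1779] [ 0.409  -0.0986  0.036 ]
green 0 [481.3  80.6] [471  45  17  67 378] [0.7866 0.1623 0.    ]
green 0 [307. 161.] [302 138  11  48 404] [ 0.6077 -0.0156  0.    ]
green 0 [245.8 250.5] [ 217  224   59   54 2465] [ 0.5642 -0.1604  0.    ]
```

All three views agree on the knob, dish and mat to about 2 mm. Moving above the knob now.

```bash
python3 -m jog '[{"tx":0.06,"ty":0.06,"tz":0.1,"spin":0},{"tx":0.07,"ty":0.07,"tz":0.2,"spin":0},{"tx":0.07,"ty":0.065,"tz":0.3,"spin":0},{"tx":0,"ty":0,"tz":0.3,"spin":0},{"tx":0,"ty":0,"tz":0.3,"spin":0},{"tx":0,"ty":0,"tz":0.25,"spin":0},{"tx":0,"ty":0,"tz":0.15,"spin":0},{"tx":0,"ty":0,"tz":0.08,"spin":0},{"tx":0,"ty":0,"tz":0,"spin":0},{"tx":0,"ty":0,"tz":0,"spin":0}]'
python3 -c "
from h import *
go(.630,-.003,.069)
c=read_camera('wrist');cv2.imwrite('pics/w2.png',c['pixels'])"
```

```text
t: 4.62
tool_pos: [0.6277, -0.007, 0.1111]
ee_rot: [1.848, 2.541, -0.0]
contact_force: [-0.4, 0.7, -0.4]
opening: -0.0
t 4.62 tcp [ 0.6277 -0.007   0.1111] toolx [-0.308  0.951 -0.   ] z [-0. -0. -1.] F [-0.4  0.7 -0.4] op -0.0 dtool [0.0031 0.0035 0.0421] units [0.039 0.043 0.526] q [-0.12  0.45  1.58 -0.    1.11 -0.43]
```

View pics/w2.png

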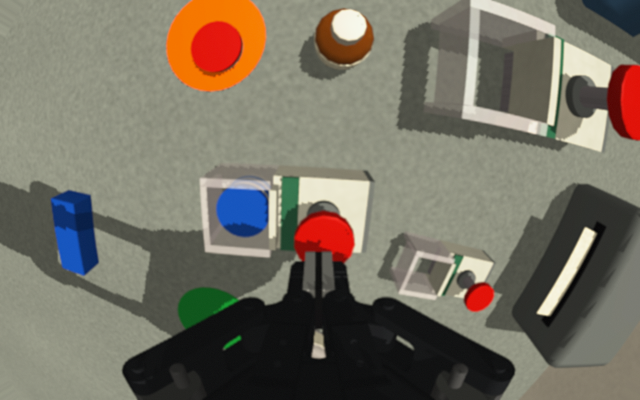

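The fingertips stand just over the knob at (323,238). Correcting by 3 mm and pressing.

```bash
python3 -m jog '[{"tx":0.04,"ty":0.043,"tz":0,"spin":0},{"tx":0,"ty":0,"tz":0.1,"spin":0},{"tx":0,"ty":0,"tz":0.08,"spin":0},{"tx":0,"ty":0,"tz":0.05,"spin":0},{"tx":0,"ty":0,"tz":0.05,"spin":0},{"tx":0,"ty":0,"tz":0.05,"spin":0},{"tx":0,"ty":0,"tz":0.05,"spin":0},{"tx":0,"ty":0,"tz":0.05,"spin":0},{"tx":0,"ty":0,"tz":0.05,"spin":0},{"tx":0,"ty":0,"tz":0,"spin":0}]'
python3 -c "
from h import *
go(.630,-.003,.069)"
```

```text
t: 5.5
tool_pos: [0.6301, -0.0021, 0.0724]
ee_rot: [-1.846, -2.541, -0.0]
contact_force: [-0.5, 1.0, 5.1]
opening: -0.0004
t 5.5 tcp [ 0.6301 -0.0021  0.0724] toolx [-0.309  0.951  0.   ] z [-0.  0. -1.] F [-0.5  1.   5.1] op -0.0004 dtool [-0.0009 -0.0004  0.0034] units [-0.011 -0.005  0.042] q [-0.11  0.49  1.62  0.    1.03 -0.43]
```

The 5 N force means about 20 mm of travel so far. Finishing the stroke gently.

```bash
python3 -m jog '[{"tx":0,"ty":0,"tz":0.025,"spin":0},{"tx":0,"ty":0,"tz":0.02,"spin":0},{"tx":0,"ty":0,"tz":0.01,"spin":0},{"tx":0,"ty":0,"tz":0,"spin":0},{"tx":0,"ty":0,"tz":0,"spin":0},{"tx":0,"ty":0,"tz":0,"spin":0},{"tx":0,"ty":0,"tz":0,"spin":0},{"tx":0,"ty":0,"tz":0,"spin":0},{"tx":0,"ty":0,"tz":0,"spin":0},{"tx":0,"ty":0,"tz":0,"spin":0}]'
python3 -c "
from h import *
go(.630,-.003,.069)
c=read_camera('wrist');cv2.imwrite('pics/w3.png',c['pixels'])"
```

```text
t: 6.33
tool_pos: [0.6302, -0.0021, 0.0691]
ee_rot: [1.846, 2.541, 0.001]
contact_force: [-1.8, 0.7, 8.6]
opening: -0.0001
t 6.33 tcp [ 0.6302 -0.0021  0.0691] toolx [-0.309  0.951 -0.   ] z [ 0.  0. -1.] F [-1.8  0.7  8.6] op -0.0001 dtool [-0.0008 -0.0004  0.0001] units [-0.01  -0.006  0.001] q [-0.11  0.49  1.63  0.    1.02 -0.43]
```

View pics/w3.png

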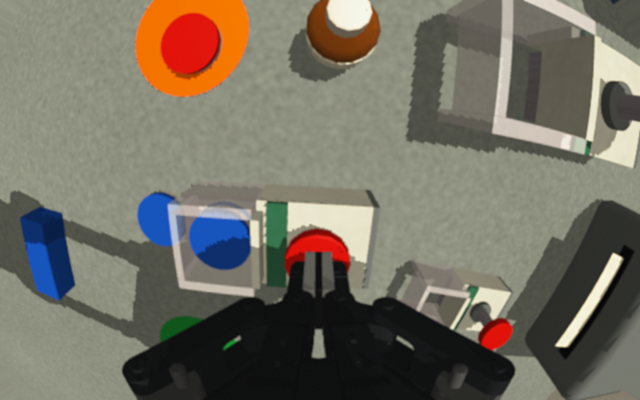

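The dish has slid out, at (160,219), and 8.6 N on the tool shows the plunger at its stop. Raising the tool. I'll also estimate how wide the gripper linkage is, to judge clearance to the magazine.

```bash
python3 -m jog '[{"tx":0,"ty":0,"tz":-0.08,"spin":0},{"tx":0,"ty":0,"tz":-0.1,"spin":0},{"tx":0,"ty":0,"tz":-0.1,"spin":0},{"tx":0,"ty":0,"tz":-0.15,"spin":0},{"tx":0,"ty":0,"tz":-0.2,"spin":0},{"tx":0,"ty":0,"tz":-0.3,"spin":0},{"tx":0,"ty":0,"tz":-0.3,"spin":0},{"tx":0,"ty":0,"tz":-0.2,"spin":0},{"tx":0,"ty":0,"tz":-0.1,"spin":0},{"tx":0,"ty":0,"tz":0,"spin":0}]'  -0.62
python3 - <<'E'
from h import *
o=get_obs();R=Ro.from_rotvec(o["ee_rot"]).as_matrix()
c=read_camera("wrist");cv2.imwrite('pics/w4.png',c['pixels'])
t=read_camera("top");cv2.imwrite('pics/t4.png',cv2.resize(t['pixels'][110:290,230:430],None,fx=3.3,fy=3.3))
go(.505,.016,.1)
for u,v in((130,375),(505,375),(288,300)):
    oo,d=ray(c,u,v,True); oo=R.T@(oo-o["tool_pos"]); d=R.T@d
    s=-oo[0]/d[0]; print((u,v),(oo+s*d).round(4))
for cc,f in((c,True),(t,False)):
  for nm,lo,hi,z in(("blue",(105,120,60),(125,255,255),.012),("green",(50,90,40),(85,255,255),0),("red",(0,120,80),(8,255,255),.012),("red",(0,120,80),(8,255,255),.08)):
    for ce,s in blobs(cc,lo,hi,100):
        p=onz(cc,*ce,z,f)
        if abs(p[1])<.25 and p[0]<.75:print(nm,z,ce.round(1),s,p.round(4))
E
```

```text
t: 7.22
tool_pos: [0.6315, -0.0024, 0.1929]
ee_rot: [1.844, 2.538, 0.004]
contact_force: [0.4, -1.2, 0.4]
opening: 0.0163
t 7.32 tcp [ 0.6298 -0.0022  0.1899] toolx [-0.309  0.951  0.   ] z [-0.001  0.    -1.   ] F [-1.1  0.7 -1.6] op 0.0162 dtool [ 0.0559 -0.113   0.09  ] units [ 0.698 -1.413  1.125] q [-0.11  0.39  1.47 -0.    1.28 -0.43]
(130, 375) [ 0.     -0.0651 -0.0708]
(505, 375) [ 0.      0.0661 -0.0707]
(288, 300) [ 0.     -0.0126 -0.0183]
blue 0.012 [210.7 175.5] [195 158  31  36 935] [ 0.5211 -0.0298  0.012 ]
blue 0.012 [258.2 182.3] [ 240  167   35   34 1007] [ 0.5733 -0.0216  0.012 ]
blue 0.012 [111.6 207.4] [  94  174   35   70 2057] [ 0.3955 -0.1091  0.012 ]
green 0 [290.1 184.5] [285 159  12  55 524] [ 0.6061 -0.0172  0.    ]
green 0 [228.  276.7] [ 197  251   63   54 2528] [ 0.5636 -0.1569 -0.    ]
red 0.012 [235.5  62.3] [ 217   43   39   39 1183] [0.5162 0.0916 0.012 ]
red 0.012 [314.6 200.8] [ 294  180   43   42 1417] [ 0.636 -0.023  0.012]
red 0.08 [235.5  62.3] [ 217   43   39   39 1183] [0.5358 0.0886 0.08  ]
red 0.08 [314.6 200.8] [ 294  180   43   42 1417] [ 0.6294 -0.0009  0.08  ]
blue 0.012 [331.  198.5] [325 192  13  14 145] [ 0.5756 -0.0179  0.012 ]
blue 0.012 [336.1 217.4] [330 211  13  14 150] [ 0.5226 -0.0313  0.012 ]
green 0 [383.4 202.1] [373 188  24  29 585] [ 0.5644 -0.1662  0.    ]
```

View pics/w4.png

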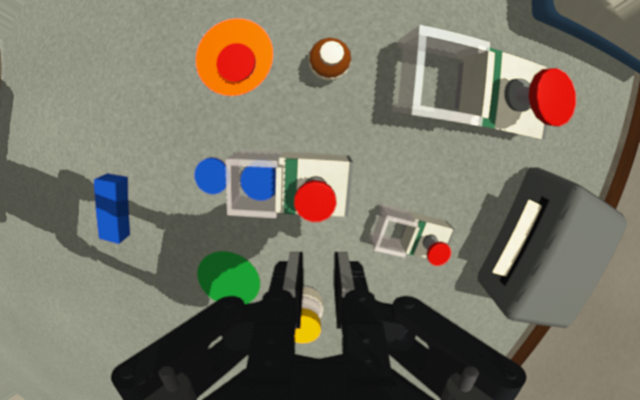

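View pics/t4.png

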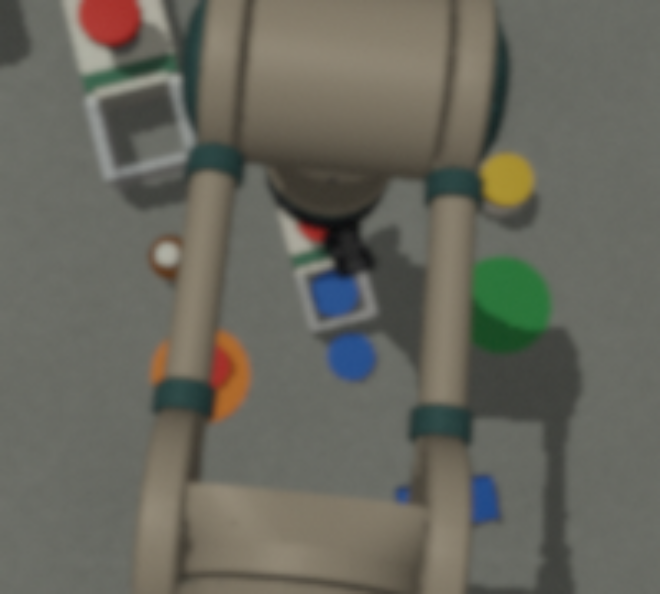

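The plunger is up. Both views put the dish at (0.522, -0.031), about 55 mm in front of the magazine. With jaws lying along the dispenser's x axis, the gripper linkage would come close to the magazine. So I'll turn the tool 90° and straddle the dish with open jaws along the push line, letting the trailing pad push it.

```bash
python3 -m jog '[{"tx":0,"ty":0,"tz":0,"spin":0.077},{"tx":0,"ty":0,"tz":0,"spin":0.077},{"tx":0,"ty":0,"tz":0,"spin":0.077},{"tx":0,"ty":0,"tz":0,"spin":0.077},{"tx":0,"ty":0,"tz":0,"spin":0.077},{"tx":0,"ty":0,"tz":0,"spin":0.077},{"tx":0,"ty":0,"tz":0,"spin":0.077},{"tx":0,"ty":0,"tz":0,"spin":0.077},{"tx":0,"ty":0,"tz":0,"spin":0.077},{"tx":0,"ty":0,"tz":0,"spin":0.077}]'  0.4
python3 -m jog '[{"tx":0,"ty":0,"tz":0,"spin":0.077},{"tx":0,"ty":0,"tz":0,"spin":0.077},{"tx":0,"ty":0,"tz":0,"spin":0.077},{"tx":0,"ty":0,"tz":0,"spin":0},{"tx":-0.2,"ty":0,"tz":0,"spin":0},{"tx":-0.3,"ty":0,"tz":0,"spin":0},{"tx":-0.3,"ty":0,"tz":0,"spin":0},{"tx":-0.3,"ty":0,"tz":0,"spin":0},{"tx":-0.2,"ty":0,"tz":0,"spin":0},{"tx":0,"ty":0,"tz":0,"spin":0}]'
python3 -c "
from h import *
go(.5215,-.0305,.04)"
```

```text
t: 8.15
tool_pos: [0.6292, -0.0021, 0.1883]
ee_rot: [-2.966, -1.032, 0.005]
contact_force: [-0.4, 0.4, 0.1]
opening: 0.0591
t: 8.98
tool_pos: [0.5271, -0.0345, 0.1893]
ee_rot: [-3.102, -0.492, 0.008]
contact_force: [-0.2, -0.2, 0.4]
opening: 0.0598
t 8.98 tcp [ 0.5271 -0.0345  0.1893] toolx [ 0.951  0.309 -0.005] z [-0.005  0.    -1.   ] F [-0.2 -0.2  0.4] op 0.0598 dtool [-0.0033 -0.0053  0.1493] units [-0.041 -0.066  1.867] q [-0.2   0.25  1.69 -0.    1.21  1.06]
```

```bash
python3 -m jog '[{"tx":-0.04,"ty":-0.066,"tz":0.1,"spin":0},{"tx":0,"ty":0,"tz":0.2,"spin":0},{"tx":0,"ty":0,"tz":0.3,"spin":0},{"tx":0,"ty":0,"tz":0.4,"spin":0},{"tx":0,"ty":0,"tz":0.35,"spin":0},{"tx":0,"ty":0,"tz":0.2,"spin":0},{"tx":0,"ty":0,"tz":0.15,"spin":0},{"tx":0,"ty":0,"tz":0.05,"spin":0},{"tx":0,"ty":0,"tz":0,"spin":0},{"tx":0,"ty":0,"tz":0,"spin":0}]'
python3 -c "
from h import *
go(.5215,-.0305,.02)
c=read_camera('wrist');cv2.imwrite('pics/w5.png',c['pixels'])
for ce,s in blobs(c,(105,120,60),(125,255,255),100): print(ce,s,onz(c,*ce,.012,True))
"
```

```text
t: 9.82
tool_pos: [0.5272, -0.0299, 0.0503]
ee_rot: [-3.103, -0.49, -0.0]
contact_force: [-0.2, -0.4, -0.2]
opening: 0.0598
t 9.82 tcp [ 0.5272 -0.0299  0.0503] toolx [0.951 0.308 0.   ] z [ 0.  0. -1.] F [-0.2 -0.4 -0.2] op 0.0598 dtool [-0.0056 -0.0012  0.0303] units [-0.07  -0.015  0.378] q [-0.19  0.39  1.88  0.    0.87  1.07]
[320.37985547 169.7328365 ] [ 282  136   78   70 4428] [ 0.57266961 -0.01724744  0.012     ]
[314.28552515 258.52427184] [ 282  239   66   43 2266] [ 0.51858433 -0.03095642  0.012     ]
```

View pics/w5.png

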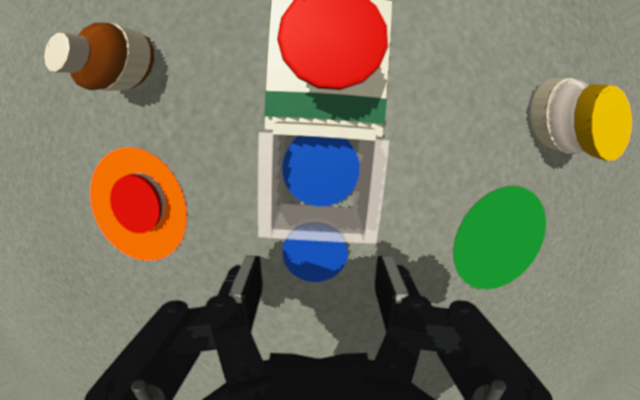

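The jaws straddle the dish, at (315,252), with clear gaps on both sides. Descending.

```bash
python3 -m jog '[{"tx":-0.07,"ty":-0.015,"tz":0,"spin":0},{"tx":0,"ty":0,"tz":0.1,"spin":0},{"tx":0,"ty":0,"tz":0.1,"spin":0},{"tx":0,"ty":0,"tz":0.1,"spin":0},{"tx":0,"ty":0,"tz":0.05,"spin":0},{"tx":0,"ty":0,"tz":0.03,"spin":0},{"tx":0,"ty":0,"tz":0.02,"spin":0},{"tx":0,"ty":0,"tz":0.01,"spin":0},{"tx":0,"ty":0,"tz":0,"spin":0},{"tx":0,"ty":0,"tz":0,"spin":0}]'
python3 -c "
from h import *
go(.5215,-.0305,.012)
c=read_camera('wrist');cv2.imwrite('pics/w6.png',c['pixels'][180:,180:460])
"
```

```text
t: 10.7
tool_pos: [0.5211, -0.0308, 0.0178]
ee_rot: [3.103, 0.489, 0.001]
contact_force: [0.0, 0.4, -0.3]
opening: 0.0596
t 10.7 tcp [ 0.5211 -0.0308  0.0178] toolx [0.952 0.308 0.   ] z [ 0. -0. -1.] F [ 0.   0.4 -0.3] op 0.0596 dtool [ 0.0005 -0.0002  0.0058] units [ 0.006 -0.002  0.073] q [-0.19  0.43  1.93 -0.    0.78  1.07]
```

View pics/w6.png

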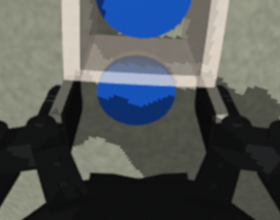

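No contact yet. Probing a few mm lower.

```bash
python3 -m jog '[{"tx":0,"ty":0,"tz":0.015,"spin":0},{"tx":0,"ty":0,"tz":0.015,"spin":0},{"tx":0,"ty":0,"tz":0.01,"spin":0},{"tx":0,"ty":0,"tz":0.01,"spin":0},{"tx":0,"ty":0,"tz":0,"spin":0},{"tx":0,"ty":0,"tz":0,"spin":0},{"tx":0,"ty":0,"tz":0,"spin":0},{"tx":0,"ty":0,"tz":0,"spin":0},{"tx":0,"ty":0,"tz":0,"spin":0},{"tx":0,"ty":0,"tz":0,"spin":0}]'
```

```text
t: 11.58
tool_pos: [0.5209, -0.0308, 0.0137]
ee_rot: [3.103, 0.489, 0.0]
contact_force: [0.5, 0.1, 0.2]
opening: 0.0596
```

```bash
python3 -m jog '[{"tx":0,"ty":0,"tz":0.015,"spin":0},{"tx":0,"ty":0,"tz":0.015,"spin":0},{"tx":0,"ty":0,"tz":0,"spin":0},{"tx":0,"ty":0,"tz":0,"spin":0},{"tx":0,"ty":0.04,"tz":0,"spin":0},{"tx":0,"ty":0.04,"tz":0,"spin":0},{"tx":0,"ty":0.03,"tz":0,"spin":0},{"tx":0,"ty":0.02,"tz":0,"spin":0},{"tx":0,"ty":0.02,"tz":0,"spin":0},{"tx":0,"ty":0,"tz":0,"spin":0}]'
python3 -c "
from h import *
go(.5644,-.161,.012)
c=read_camera('wrist');cv2.imwrite('pics/w7.png',c['pixels'])
for ce,s in blobs(c,(105,120,60),(125,255,255),100): print(ce,s,onz(c,*ce,.012,True))
"
```

```text
t: 12.42
tool_pos: [0.5247, -0.0426, 0.0113]
ee_rot: [3.103, 0.488, 0.0]
contact_force: [0.5, 0.1, -0.3]
opening: 0.0598
t 12.42 tcp [ 0.5247 -0.0426  0.0113] toolx [0.952 0.307 0.   ] z [ 0. -0. -1.] F [ 0.5  0.1 -0.3] op 0.0598 dtool [ 0.0014  0.1248 -0.0007] units [ 0.017  1.561 -0.008] q [-0.21  0.44  1.92 -0.    0.77  1.05]
[292.5962862 175.5965459] [ 242  132  102   92 7701] [ 0.57245991 -0.0164066   0.012     ]
[297.9631877  290.55380259] [ 258  273   82   40 2472] [ 0.5166733  -0.03523971  0.012     ]
```

View pics/w7.png

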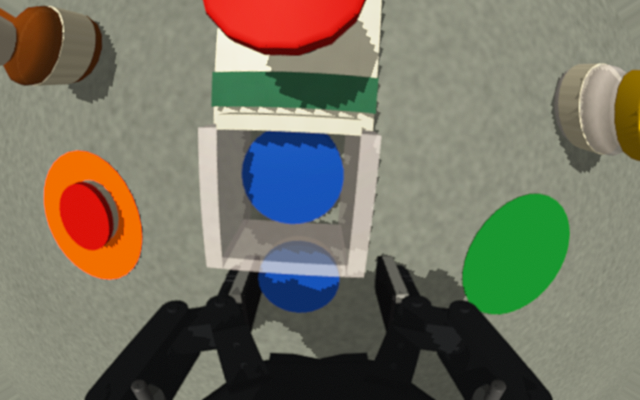

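The trailing pad is about to touch the dish. Pushing along tool +y at moderate speed.

```bash
python3 -m jog '[{"tx":0.017,"ty":0.02,"tz":0,"spin":0},{"tx":0,"ty":0.04,"tz":0,"spin":0},{"tx":0,"ty":0.06,"tz":0,"spin":0},{"tx":0,"ty":0.08,"tz":0,"spin":0},{"tx":0,"ty":0.08,"tz":0,"spin":0},{"tx":0,"ty":0.08,"tz":0,"spin":0},{"tx":0,"ty":0.08,"tz":0,"spin":0},{"tx":0,"ty":0.08,"tz":0,"spin":0},{"tx":0,"ty":0.08,"tz":0,"spin":0},{"tx":0,"ty":0.06,"tz":0,"spin":0}]'
python3 -c "
from h import *
go(.5644,-.161,.012)
c=read_camera('wrist');cv2.imwrite('pics/w8.png',c['pixels'])
for ce,s in blobs(c,(105,120,60),(125,255,255),100): print(ce,s,onz(c,*ce,.012,True))
"
```

```text
t: 13.3
tool_pos: [0.5425, -0.093, 0.0113]
ee_rot: [3.103, 0.489, 0.0]
contact_force: [0.2, 0.4, -0.4]
opening: 0.0596
t 13.3 tcp [ 0.5425 -0.093   0.0113] toolx [0.952 0.307 0.   ] z [ 0. -0. -1.] F [ 0.2  0.4 -0.4] op 0.0596 dtool [-0.      0.0715 -0.0007] units [-0.     0.894 -0.009] q [-0.3   0.47  1.87 -0.    0.8   0.96]
[162.39720999 182.62236907] [ 131  145   61   81 4086] [ 0.56898599 -0.0083119   0.012     ]
[298.34130146 278.1770695 ] [ 258  243   81   71 4518] [ 0.54164054 -0.08369807  0.012     ]
```

View pics/w8.png

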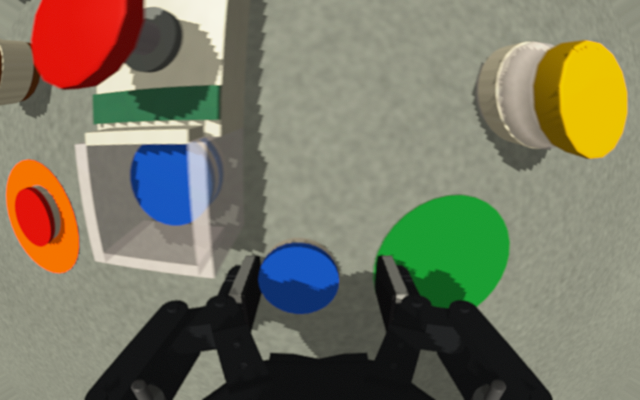

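The dish, at (299,278), is following the left pad and sits centred on it; about 80 mm remain to the mat centre.

```bash
python3 -m jog '[{"tx":0,"ty":0.06,"tz":0,"spin":0},{"tx":0,"ty":0.1,"tz":0,"spin":0},{"tx":0,"ty":0.13,"tz":0,"spin":0},{"tx":0,"ty":0.14,"tz":0,"spin":0},{"tx":0,"ty":0.14,"tz":0,"spin":0},{"tx":0,"ty":0.13,"tz":0,"spin":0},{"tx":0,"ty":0.11,"tz":0,"spin":0},{"tx":0,"ty":0.08,"tz":0,"spin":0},{"tx":0,"ty":0.05,"tz":0,"spin":0},{"tx":0,"ty":0.03,"tz":0,"spin":0}]'
python3 -c "
from h import *
go(.5644,-.161,.012)
c=read_camera('wrist');cv2.imwrite('pics/w9.png',c['pixels'])
for ce,s in blobs(c,(105,120,60),(125,255,255),100): print(ce,s,onz(c,*ce,.012,True))
"
```

```text
t: 14.18
tool_pos: [0.5661, -0.1665, 0.0112]
ee_rot: [-3.103, -0.488, 0.0]
contact_force: [1.0, 0.2, -0.5]
opening: 0.0597
t 14.18 tcp [ 0.5661 -0.1665  0.0112] toolx [ 0.952  0.307 -0.   ] z [-0.  0. -1.] F [ 1.   0.2 -0.5] op 0.0597 dtool [ 0.0001 -0.0058 -0.0008] units [ 0.001 -0.072 -0.01 ] q [-0.4   0.51  1.78 -0.    0.85  0.85]
[ 33.74683544 184.84388186] [ 29 161  12  49 237] [0.5637187  0.01364719 0.012     ]
[298.22864209 277.67108813] [ 258  243   81   70 4448] [ 0.56557805 -0.15711001  0.012     ]
[184.01851852 397.14814815] [173 393  29   7 108] [ 0.42787262 -0.10582708  0.012     ]
```

View pics/w9.png

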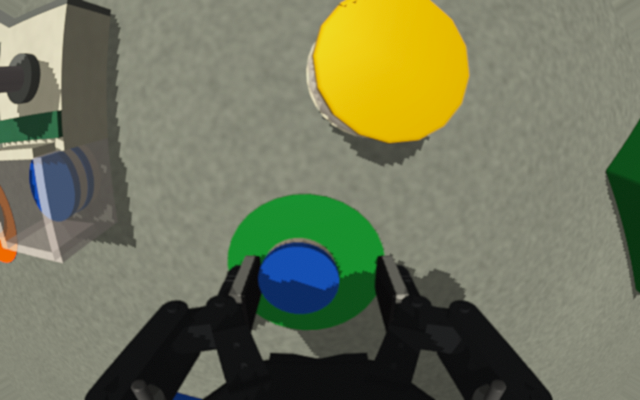

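The dish is on the mat, about 4 mm short of centre. A small nudge, then back the pad off and lift straight up.

```bash
python3 -m jog '[{"tx":0,"ty":0.025,"tz":0,"spin":0},{"tx":0,"ty":0.02,"tz":0,"spin":0},{"tx":0,"ty":0,"tz":0,"spin":0},{"tx":0,"ty":-0.06,"tz":0,"spin":0},{"tx":0,"ty":-0.06,"tz":0,"spin":0},{"tx":0,"ty":0,"tz":-0.1,"spin":0},{"tx":0,"ty":0,"tz":-0.2,"spin":0},{"tx":0,"ty":0,"tz":-0.3,"spin":0},{"tx":0,"ty":0,"tz":-0.4,"spin":0},{"tx":0,"ty":0,"tz":-0.4,"spin":0}]'
python3 -m jog '[{"tx":0,"ty":0,"tz":-0.4,"spin":0},{"tx":0,"ty":0,"tz":-0.3,"spin":0},{"tx":0,"ty":0,"tz":-0.2,"spin":0},{"tx":0,"ty":0,"tz":-0.1,"spin":0},{"tx":0,"ty":0,"tz":0,"spin":0},{"tx":0,"ty":0,"tz":0,"spin":0},{"tx":0,"ty":0,"tz":0,"spin":0},{"tx":0,"ty":0,"tz":0,"spin":0},{"tx":0,"ty":0,"tz":0,"spin":0},{"tx":0,"ty":0,"tz":0,"spin":0}]'
python3 - <<'E'
from h import *
go(.5644,-.161,.2)
for n in("wrist","scene"):
  c=read_camera(n);cv2.imwrite(f'pics/{n}10.png',c['pixels'])
  for nm,lo,hi,z in(("blue",(105,120,60),(125,255,255),.012),("green",(50,90,40),(85,255,255),0),("red",(0,120,80),(8,255,255),.012),("red",(0,120,80),(8,255,255),.08)):
    for ce,s in blobs(c,lo,hi,60):
        p=onz(c,*ce,z,n=="wrist")
        if abs(p[1])<.25 and .38<p[0]<.7:print(n,nm,z,ce.round(1),s,p.round(4))
  # mat outline
  h=cv2.cvtColor(c['pixels'],cv2.COLOR_BGR2HSV); m=cv2.inRange(h,np.array((50,90,40)),np.array((85,255,255)))
  for k in cv2.findContours(m,cv2.RETR_EXTERNAL,cv2.CHAIN_APPROX_NONE)[0]:
    P=np.array([onz(c,*q[0],0,n=="wrist")[:2] for q in k])
    if np.hypot(*(P.mean(0)-[.5644,-.161]))<.03 and len(k)>25:
      print(n,"mat circle",cv2.minEnclosingCircle((P*1000).astype(np.float32)))
E
```

```text
t: 15.07
tool_pos: [0.5634, -0.1595, 0.1245]
ee_rot: [-3.102, -0.49, 0.002]
contact_force: [0.9, -0.5, 0.7]
opening: 0.0597
t: 15.9
tool_pos: [0.5637, -0.16, 0.2022]
ee_rot: [-3.102, -0.489, 0.003]
contact_force: [-0.4, -0.3, 0.1]
opening: 0.0599
t 15.9 tcp [ 0.5637 -0.16    0.2022] toolx [ 0.952  0.308 -0.002] z [-0.002  0.001 -1.   ] F [-0.4 -0.3  0.1] op 0.0599 dtool [0.0003 0.0011 0.0022] units [0.004 0.014 0.028] q [-0.4   0.32  1.55 -0.    1.27  0.86]
wrist blue 0.012 [188.  135.3] [175 119  25  35 775] [ 0.5714 -0.009   0.012 ]
wrist blue 0.012 [318.5 180.1] [ 301  163   36   35 1009] [ 0.5652 -0.1608  0.012 ]
wrist blue 0.012 [214.4 283.4] [206 270  22  32 440] [ 0.3959 -0.0751  0.012 ]
wrist blue 0.012 [263.9 296.6] [256 279  15  34 316] [ 0.3991 -0.1412  0.012 ]
wrist green 0 [186.1 104.1] [162  99  49  11 477] [0.6026 0.0066 0.    ]
wrist green 0 [318.4 176.2] [ 281  141   76   74 3265] [ 0.5664 -0.1602  0.    ]
wrist red 0.012 [167.8  78.6] [ 150   59   38   40 1173] [0.6266 0.0313 0.012 ]
wrist red 0.012 [111.9 159.4] [ 99 144  26  32 654] [0.5168 0.0899 0.012 ]
wrist red 0.08 [167.8  78.6] [ 150   59   38   40 1173] [ 0.6305 -0.0039  0.08  ]
wrist red 0.08 [111.9 159.4] [ 99 144  26  32 654] [0.5441 0.0421 0.08  ]
wrist mat circle ((563.9805297851562, -161.07681274414062), 42.224082946777344)
scene blue 0.012 [280.  173.8] [267 166  27  17 359] [ 0.3962 -0.1077  0.012 ]
scene green 0 [259.5 211.4] [248 209  25   8  64] [ 0.5348 -0.166   0.    ]
scene red 0.012 [348.3 201.6] [342 196  14  12 128] [0.5176 0.0913 0.012 ]
scene red 0.012 [318.8 218.6] [313 213  13  12 118] [0.5779 0.0022 0.012 ]
scene red 0.08 [348.3 201.6] [342 196  14  12 128] [0.5773 0.0807 0.08  ]
scene red 0.08 [318.8 218.6] [313 213  13  12 118] [ 0.6332 -0.002   0.08  ]
scene mat circle ((546.5679931640625, -164.04855346679688), 34.18976593017578)
```

View pics/wrist10.png

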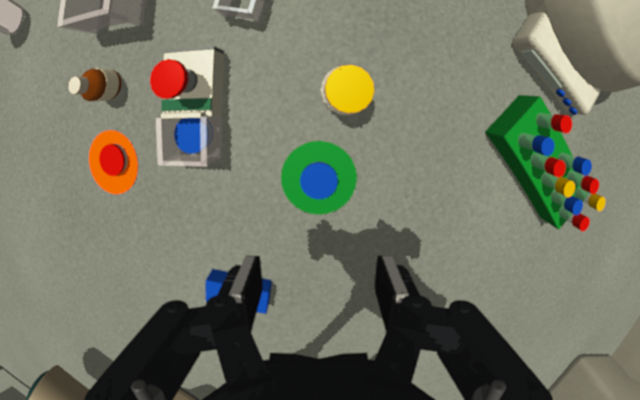

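View pics/scene10.png

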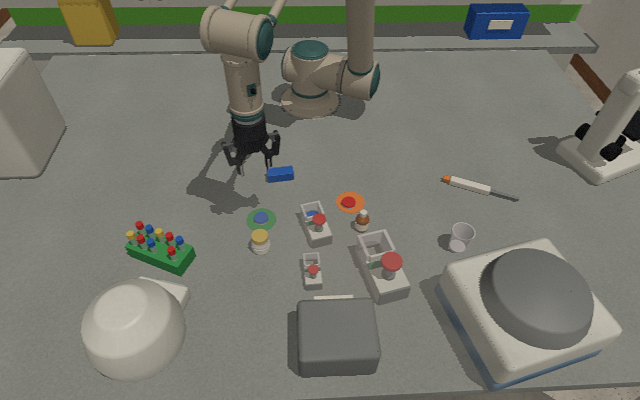

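The wrist view puts the dish at (318,180), about 1 mm from the mat centre. The plunger is up, a dish shows in the magazine at (192,135), and everything else is in place. Handing in.

```bash
python3 -c "
from plant import sign_off
print(sign_off())"
```

```text
the job is handed in; nothing more can be done
None
```

The dispensed dish lies wholly on the green mat, and I handed the job in at about 16 s of the 45 s allowed. `sign_off` reports no verdict.

**What I did:** I pressed the plunger of the middle-sized dispenser to its stop once with the closed fingertips; the force was 8.6 N at the bottom. I let the plunger rise. A single dish slid out to about 55 mm in front of the magazine. I then straddled it with the open jaws and pushed it about 13 cm with one pad. After backing the pad off, I lifted the gripper straight up.

**Last checks:**
- **Dish position:** the wrist camera puts it at (0.565, -0.161) and the mat centre at (0.564, -0.161). That is about 1 mm apart, against the 22 mm allowed.
- **Plunger:** it is back at its starting position in both the wrist and scene views.
- **Other dishes:** a blue lid is still visible in the magazine. I did not count the two remaining dishes separately.
- **Everything else:** the used dish and slide box measured within 1–2 mm of where they started in the scene view. The bottle, jar, pipette and beaker I only checked by eye.
- **Robot:** the tool is clear of everything at about 0.20 m, with force readings near zero.

**Disagreement:** the automatic mat outline in the scene view was off, at (0.547, -0.164) with a 34 mm radius, because that mask caught only part of the mat. The wrist view's 42.2 mm radius matches the real mat (42 mm), and its centre agrees with the earlier top-view measurement.

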